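# Thread two printed gear kits onto their spindles

### The arm

A 6-joint arm with a two-finger parallel gripper is mounted at the origin on the work surface. World frame = base frame: x ahead of the robot, y to its left, z up, the work surface at z = 0. Lengths are in m, angles in degrees, forces in N, time in s.
With the tool pointing down it reaches from about 0.325 to 0.775 m from the base axis. Payload 5.5 kg.
Tool frame: the origin (TCP) lies at the centre of the arm's flange, where the gripper is bolted on; the fingertips stand 182 mm ahead of it and the grasp point (between the pads) lies 163 mm ahead of it; z points along the fingers, y is the line along which they close (so a half turn about z gives the same grasp; the last joint's range is limited). The gripper opens to 88 mm and grips with 3 to 60 N. Pads are 20 mm wide; open, the fingers measure 115 mm over their backs; the gripper's body (75 mm by 178 mm) begins 61 mm behind the grasp point.
Start: joints at [-68.165, 5.22, 70.514, -0, 104.267, -3.249], TCP at [0.254, -0.543, 0.405] pointing down, gripper open.
Joint ranges: [-164.24, 164.24], [-49.07, 125.15], [9.68, 141.18], [-86.29, 266.29], [3.28, 154.24], [-151.56, 151.56]. Speed limits (degrees/s): [147.25, 147.25, 172.46, 180, 180, 180].

### API

Orientations are given as [roll, pitch, yaw] about the fixed x, y, z axes, in that order (R = Rz(yaw) Ry(pitch) Rx(roll)).
In Python, from station import r gives the robot as it stands. The module is installed in compiled form; this text tells all that it offers. Calls block until the motion is done:
- r.reach(position, orientation): joint-space move of the TCP to a pose.
- r.servo_line(position, rotation=None, speed=0.15): straight line of the TCP; rotation=None keeps the orientation; speed is the mean speed in m/s.
- r.move_joints(angles): joint-space move.
- r.let_go() and r.grab(squeeze=None): open the fingers fully, or close them until they stop; squeeze is the grip in N (None keeps the last).
- r.wait(seconds).
- r.inverse_kinematics(position, orientation): joint angles nearest the present ones, or None.
- r.sense(): the state.
- r.snapshot(name): name is "scene" or "top"; returns a dict with "frame" (480x640x3 uint8, red, green, blue), "fx", "fy", "cx", "cy" (pixels), "R" (3x3) and "t" (3): a world point X has camera coordinates R X + t. Camera axes: x right, y down, z forward; pixel columns grow to the right and rows downward; lengths in m; the calibration is good to about 2 mm. A picture is of the moment at which its call begins. There is no depth.
A pose or a line that the arm cannot do raises r.IKError and nothing moves.
- r.hand_in(): hands the job in; it is judged then, once.
The state is a dict: "clock": time; "joints": joint angles; "joint_vel": joint speeds; "joint_torque": joint torques, N m; "tcp_pos": TCP position; "orientation": TCP orientation; "contact_force": force on the tool from outside, world axes, zero at the start; "torque": the same for the moment, N m; "opening": finger opening in m; "gripper_force": force on a finger pad.
Only numpy, scipy, OpenCV 4.12 (cv2) and the standard library are available. Lean on these libraries where they do the work, as an engineer would, in place of code of your own. Each camera call takes 0.05 s, during which the arm holds its last target. There are 200 camera calls.

### The job

Pack the printed gears into their two kits, each gear threaded over the post, hub up and lying flat: on the stand with the square black base the green gear goes at the bottom, the blue one on it and the yellow one on top; on the stand with the round red base the white gear goes at the bottom and the orange one on top. Leave the filament spool, the pen cup and the calipers where they are.

Things in the scene. Friction and masses are not known exactly. Their poses are not given: they have to be found in the camera images.
- gear_green: green 3D-printed plastic gear, 84 mm across the teeth. Toothed disc 7 mm thick with a round hub 34 mm across standing up from it to 20 mm above the underside; a 24 mm bore goes right through. Loose, lies flat on the bench hub up at the start. Origin: centre of its underside; z points up along the bore out of the hub. 15 to 65 g.
- gear_blue: blue 3D-printed plastic gear, 66 mm across the teeth. Toothed disc 7 mm thick with a round hub 34 mm across standing up from it to 20 mm above the underside; a 24 mm bore goes right through. Loose, lies flat on the bench hub up at the start. Origin: centre of its underside; z points up along the bore out of the hub. 15 to 65 g.
- gear_yellow: yellow 3D-printed plastic gear, 50 mm across the teeth. Toothed disc 7 mm thick with a round hub 34 mm across standing up from it to 20 mm above the underside; a 24 mm bore goes right through. Loose, lies flat on the bench hub up at the start. Origin: centre of its underside; z points up along the bore out of the hub. 15 to 65 g.
- gear_white: white 3D-printed plastic gear, 76 mm across the teeth. Toothed disc 7 mm thick with a round hub 34 mm across standing up from it to 20 mm above the underside; a 24 mm bore goes right through. Loose, lies flat on the bench hub up at the start. Origin: centre of its underside; z points up along the bore out of the hub. 15 to 65 g.
- gear_orange: orange 3D-printed plastic gear, 56 mm across the teeth. Toothed disc 7 mm thick with a round hub 34 mm across standing up from it to 20 mm above the underside; a 24 mm bore goes right through. Loose, lies flat on the bench hub up at the start. Origin: centre of its underside; z points up along the bore out of the hub. 15 to 65 g.
- stand_square: spindle stand with a square black base, 80 x 80 mm, fixed to the bench. Base 8 mm thick; upright steel post in its middle, 14 mm in diameter, tip tapering to 6 mm over the last 8 mm, ending 64 mm above the bench. The first gear rests on the base, 8 mm above the bench, each further one on the hub below it, 20 mm higher. Origin: centre of the underside, on the post axis; z up.
- stand_round: spindle stand with a round red base, 90 mm in diameter, fixed to the bench. Base 8 mm thick; upright steel post in its middle, 14 mm in diameter, tip tapering to 6 mm over the last 8 mm, ending 64 mm above the bench. The first gear rests on the base, 8 mm above the bench, each further one on the hub below it, 20 mm higher. Origin: centre of the underside, on the post axis; z up.
- spool: bystander: spool of grey filament with black flanges, 200 mm in diameter, 60 mm tall, lying flat. Origin: centre of its underside.
- pen_cup: bystander: dark metal pen cup, 80 mm in diameter, 100 mm tall, with orange and red pencils reaching 185 mm above the bench. Origin: centre of its underside.
- calipers: bystander: steel calipers with a black display housing, 220 mm long, 14 mm thick at most, lying flat. Origin: on the underside at the middle of the beam; x along the beam.
Things that resemble listed ones, but are neither listed nor needed, are in the scene too. There is more than one size of the gear_green; the job needs the largest. Leave any purple look-alike of the gear_yellow alone.

How it is judged:
By the outcome, as a careful person would: the job done as asked, in the order asked, and still so for the second after the job is handed in, with the robot touching nothing.
It also fails if it takes over 109 s, if anything falls off the work surface, if the arm or the gripper's body presses on something with over 40 N, if the wrist force passes 120 N, or if a joint passes its speed limit or range.

## Working session

There is one attempt and no reset: what is moved stays moved. The work goes in short steps, each a Python script; the robot and the scene stay as the last script left them, time stands still between calls to the robot, and variables do not carry over. Pictures are saved under pics/ and viewed, at most 14 in all, crops included, and the job is handed in when it is done.

```bash
mkdir -p pics; python3 - <<'E'
from station import r
import cv2,pickle
for n in("scene","top"):
    s=r.snapshot(n); cv2.imwrite(f"pics/{n}0.png",s["frame"][:,:,::-1]); pickle.dump(s,open(n+"0.pkl","wb"))
    print(n,s["fx"],s["fy"],s["cx"],s["cy"],s["R"],s["t"])
print(r.sense())
E
```

```text
scene 494.85078304419943 494.85078304419943 321.20532212116217 236.5424209177063 [[-0.89014884  0.45561373 -0.00715366]
 [ 0.32201873  0.61787693 -0.71730888]
 [-0.32239569 -0.64081528 -0.69671859]] [ 0.54509322 -0.14831324  1.42611159]
top 621.4126195099088 621.4126195099088 336.6230574410369 234.28484611990157 [[-1.76804067e-02 -9.99843327e-01 -8.51500000e-04]
 [-9.96099758e-01  1.76878264e-02 -8.64431231e-02]
 [ 8.64446409e-02 -6.80170630e-04 -9.96256424e-01]] [-0.02496869  0.59195772  1.76335963]
{'clock': 0.1, 'joints': array([-6.81627901e+01,  5.25814825e+00,  7.05753019e+01,  8.04288019e-04,
        1.04268866e+02, -3.24773480e+00]), 'joint_vel': array([ 0.03384764, -0.22740987, -0.24492054, -0.10498052,  0.04397975,
       -0.02583147]), 'joint_torque': array([ 3.99574536e-03, -4.47853732e+01, -4.07571745e+01,  7.00676395e-02,
        2.84073123e-02, -1.22406850e-04]), 'tcp_pos': array([ 0.25440191, -0.54344297,  0.40362327]), 'orientation': array([-1.79897893e+02, -6.57509659e-03,  2.50851364e+01]), 'contact_force': array([-0.71354316,  1.13282851,  1.07716742]), 'torque': array([ 0.01140044, -0.00973776,  0.03832591]), 'gripper_force': 0.0, 'opening': 0.08781101027456834}
```

View pics/scene0.png

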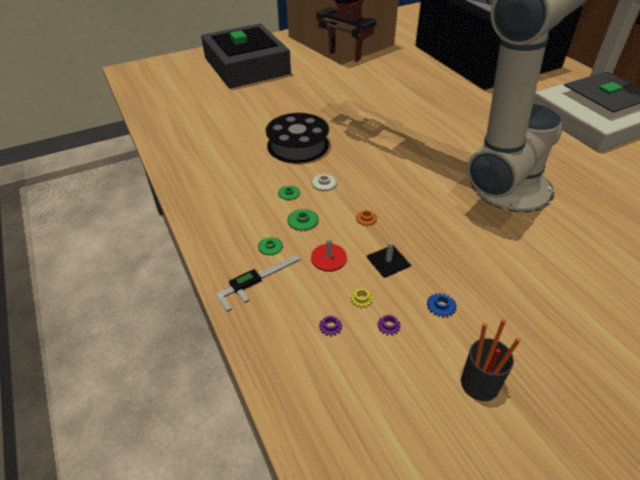

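View pics/top0.png

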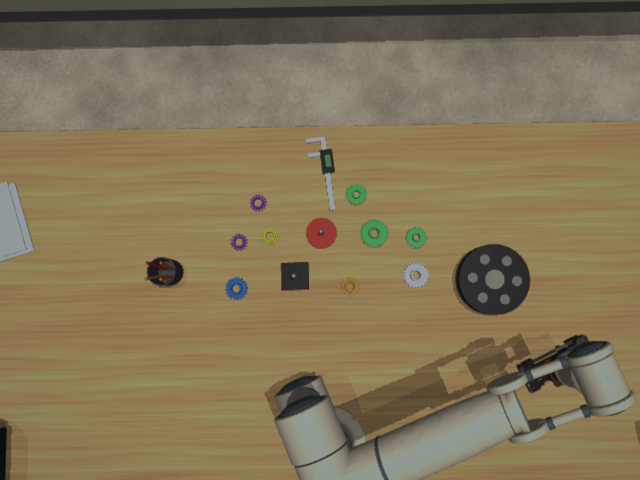

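The scene view shows three greens at (303,219), (289,192) and (270,246). White is at (324,182), orange (367,217), yellow (362,298), blue (442,305), and the purple look-alikes are at (330,325) and (389,324). The red stand is at (329,257) and the black stand at (389,261).

The top view shows:
- Green candidates at (374,233), which is the largest, (356,195) and (416,238).
- Yellow at (270,236), with purple look-alikes at (239,242) and (258,203).
- Blue (236,288), white (416,275) and orange (349,286), with no rivals except the pencils.

Next I'll check these in enlarged crops.

```bash
python3 - <<'E'
import cv2
for n,(x0,y0,x1,y1),k in(("top",(215,180,435,310),3.6),("scene",(255,170,465,325),3.8)):
    im=cv2.imread(f"pics/{n}0.png")[y0:y1,x0:x1]
    im=cv2.resize(im,None,fx=k,fy=k,interpolation=cv2.INTER_CUBIC)
    for v in range(0,300,20):
        if x0<=x0+v<x1: cv2.putText(im,str(x0+v),(int(v*k),10),0,.35,(0,0,0)); cv2.line(im,(int(v*k),12),(int(v*k),18),(0,0,0))
        if v<y1-y0: cv2.putText(im,str(y0+v),(0,int(v*k)+4),0,.35,(0,0,0))
    print(im.shape); cv2.imwrite(f"pics/{n}0c.png",im)
E
```

```text
(468, 792, 3)
(589, 798, 3)
```

View pics/top0c.png

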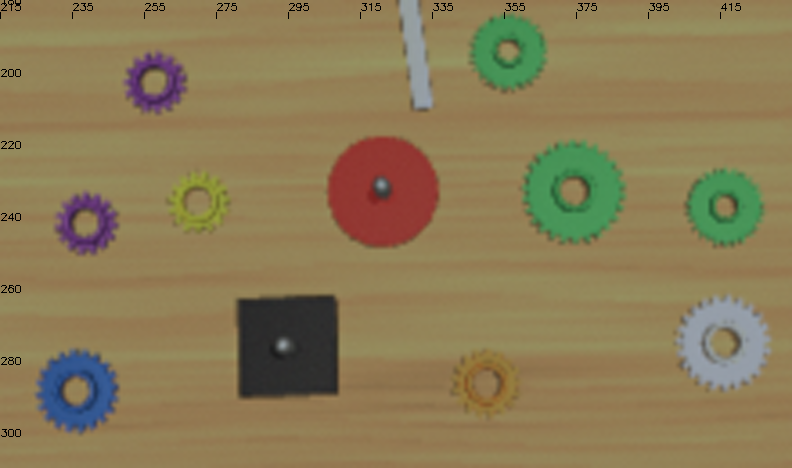

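View pics/scene0c.png

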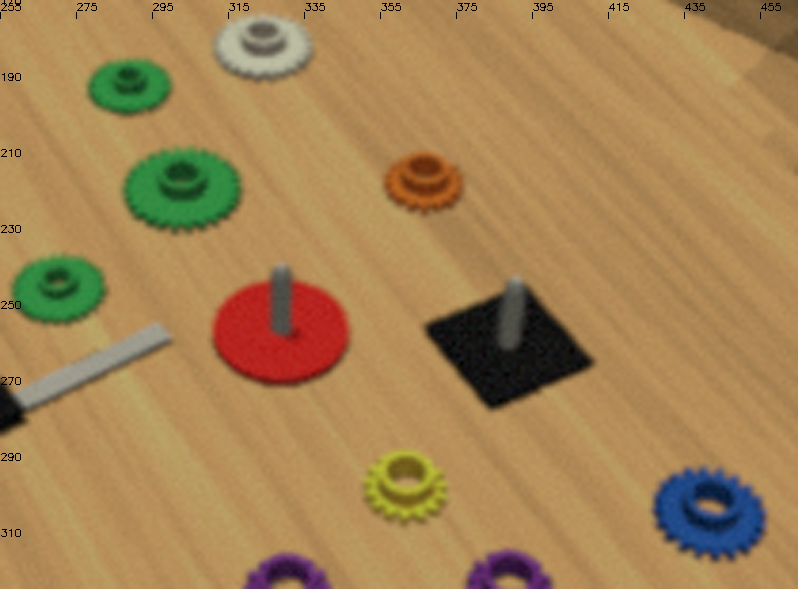

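The crops confirm the choice of green: the one at top-crop (572,191) has a disc about 100 px across, which is about 80 mm, while the other two are about 76 px. Bores, hubs and post tips are readable, so I'll triangulate them.

```bash
cat > geo.py <<'E'
import numpy as np
def tri(obs):  # obs: [(snap,(u,v)),...] -> point, rms px
    A=[];b=[]
    for s,(u,v) in obs:
        R,t=np.array(s["R"]),np.array(s["t"])
        for row,k,(c,f) in((0,u,(s["cx"],s["fx"])),(1,v,(s["cy"],s["fy"]))):
            m=(k-c)/f; a=m*R[2]-R[row]; A.append(a); b.append(t[row]-m*t[2])
    X,*_=np.linalg.lstsq(np.array(A),np.array(b),rcond=None)
    e=[proj(s,X)-np.array(p) for s,p in obs]
    return X,np.sqrt(np.mean(np.square(e)))
def proj(s,X):
    c=np.array(s["R"])@X+np.array(s["t"]); return np.array([s["cx"]+s["fx"]*c[0]/c[2],s["cy"]+s["fy"]*c[1]/c[2]])
def ray(s,p,z):
    R,t=np.array(s["R"]),np.array(s["t"]); o=-R.T@t
    d=R.T@np.array([(p[0]-s["cx"])/s["fx"],(p[1]-s["cy"])/s["fy"],1]); return o+d*(z-o[2])/d[2]
E
python3 - <<'E'
import pickle,numpy as np,cv2
from geo import *
T=pickle.load(open("top0.pkl","rb"));S=pickle.load(open("scene0.pkl","rb"))
P={"green":((572,191),(182,174)),"blue":((78,390),(712,500)),"yellow":((198,201),(406,470)),"white":((722,343),(264,32)),"orange":((487,384),(425,165)),
"sq_tip":((283,345),(515,281)),"rd_tip":((381,186),(281,266)),"rd_base":((383,192),(281,332)),"sq_base":((287.5,347),(510,348))}
np.set_printoptions(precision=4,suppress=True)
for n,(a,b) in P.items():
    a=((a[0]+.5)/3.6-.5+215,(a[1]+.5)/3.6-.5+180); b=((b[0]+.5)/3.8-.5+255,(b[1]+.5)/3.8-.5+170)
    X,e=tri([(T,a),(S,b)]); z=.064 if "tip" in n else .008 if "base" in n else .02
    print(n,X,round(e,2),"r",round(np.hypot(*X[:2]),3),"top@z",ray(T,a,z)[:2],"scene@z",ray(S,b,z)[:2])
# blob centroids of convex outline (disc top z .007, roughly)
for n,s in(("top",T),("scene",S)):
    h=cv2.cvtColor(s["frame"],cv2.COLOR_RGB2HSV)
    for c,lo,hi,q in(("green",(50,90,40),(80,255,255),0),("blue",(100,120,40),(120,255,255),1),("yellow",(25,130,80),(33,255,255),2)):
        m=cv2.inRange(h,lo,hi); k,l,st,ce=cv2.connectedComponentsWithStats(m)
        for i in range(1,k):
            if 60<st[i,4]<2000: print(n,c,st[i],ray(s,(st[i,0]+st[i,2]/2-.5,st[i,1]+st[i,3]/2-.5),.0065)[:2])
E
```

```text
green [ 0.595  -0.1424  0.0159] 0.01 r 0.612 top@z [ 0.5946 -0.1421] scene@z [ 0.5969 -0.1382]
blue [0.4413 0.2575 0.0109] 0.5 r 0.511 top@z [0.4425 0.2548] scene@z [0.4456 0.2636]
yellow [0.5917 0.1588 0.0162] 0.19 r 0.613 top@z [0.5919 0.158 ] scene@z [0.5928 0.1618]
white [ 0.4706 -0.2592  0.0167] 0.09 r 0.537 top@z [ 0.4708 -0.259 ] scene@z [ 0.4722 -0.2552]
orange [ 0.4412 -0.0707  0.0176] 0.11 r 0.447 top@z [ 0.4415 -0.0709] scene@z [ 0.4423 -0.0682]
sq_tip [0.4741 0.0888 0.0593] 0.17 r 0.482 top@z [0.4745 0.0881] scene@z [0.4765 0.0929]
rd_tip [0.5975 0.0102 0.0599] 0.06 r 0.598 top@z [0.5973 0.0099] scene@z [0.5992 0.0139]
rd_base [ 0.5978  0.0103 -0.0001] 0.16 r 0.598 top@z [0.5976 0.0098] scene@z [0.6009 0.0175]
sq_base [ 0.4731  0.0899 -0.0013] 0.37 r 0.482 top@z [0.474  0.0884] scene@z [0.4774 0.0977]
top green [346 184  21  21 288] [ 0.7104 -0.0942]
top green [360 219  29  28 529] [ 0.5964 -0.1443]
top green [406 227  21  21 291] [ 0.5811 -0.2661]
top blue [226 278  21  21 258] [0.4425 0.2579]
top yellow [262 228  17  17 153] [0.5915 0.1584]
scene green [229  30  18  14 197] [ 0.334  -1.3536]
scene green [599  82  24  12 193] [-0.7219 -0.2656]
scene green [279 186  20  14 217] [ 0.584  -0.2583]
scene green [288 210  30  20 479] [ 0.5979 -0.1374]
scene green [259 238  23  17 305] [ 0.7134 -0.0856]
scene green [236 273  17  11 105] [ 0.8095 -0.0156]
scene blue [278   0   9  29 189] [ 0.0534 -1.5038]
scene blue [399   0  22   5  65] [-0.5734 -1.349 ]
scene blue [428 294  28  22 428] [0.4438 0.263 ]
scene yellow [351 288  22  19 226] [0.5921 0.1619]
```

Measured heights come out consistently about 4 mm low: hubs 11–18 mm against 20, tips 59–60 against 64, bases 0 against 8. The rays from the two cameras differ by about 4 mm in y, so the calibration is slightly biased.

I'll use top-camera positions at the known heights for both gears and posts. Closing along x with a fixed yaw makes the y bias cancel. I'll start with white.

```bash
cat > job.py <<'E'
from station import r
import numpy as np,cv2,pickle
G=dict(white=(.4708,-.259),green=(.5950,-.1428),blue=(.4425,.2563),yellow=(.5918,.1582),orange=(.4415,-.0709))
ST=dict(round=(.5975,.0099),square=(.4742,.0883))
O=[180,0,90]; H=.1905            # flange height above gear underside
def say(t):
    s=r.sense(); print(t,"t%.1f"%s["clock"],s["tcp_pos"].round(4),"open%.4f"%s["opening"],"F",s["contact_force"].round(1),"g%.1f"%s["gripper_force"])
def pick(n):
    x,y=G[n]; r.reach([x,y,H+.06],O); r.servo_line([x,y,H]); say("at "+n); r.grab(15); say("grab")
    r.servo_line([x,y,H+.085],speed=.2); say("lift")
def over(st,b=.085,d=(0,0)):
    x,y=np.add(ST[st],d); r.reach([x,y,H+b],O); say("over")
def place(st,level,d=(0,0)):
    x,y=np.add(ST[st],d); z=.008+.02*level
    for b in np.append(np.arange(.06,z+.004,-.015),z+.0015):
        r.servo_line([x,y,H+b],speed=.12); f=r.sense()["contact_force"]
        if abs(f[2])>8 or np.hypot(f[0],f[1])>8: say("contact b=%.3f"%b); return False
    say("down"); r.let_go(); r.servo_line([x,y,H+max(z+.025,.05)],speed=.2); say("released"); return True
def pics(tag):
    for n in("scene","top"):
        s=r.snapshot(n); pickle.dump(s,open(f"{n}_{tag}.pkl","wb")); cv2.imwrite(f"pics/{n}_{tag}.png",s["frame"][:,:,::-1])
def crop(n,tag,x0,y0,x1,y1,k):
    im=cv2.resize(cv2.imread(f"pics/{n}_{tag}.png")[y0:y1,x0:x1],None,fx=k,fy=k,interpolation=cv2.INTER_CUBIC); return im
E
python3 - <<'E'
from job import *
pick("white"); over("round"); pics("a")
a=crop("scene","a",280,180,400,320,4);b=crop("top","a",270,180,370,320,3)
b=cv2.copyMakeBorder(b,0,a.shape[0]-b.shape[0],0,0,0)
cv2.imwrite("pics/a.png",np.hstack([a,b])); print(a.shape,b.shape)
E
```

```text
at white t2.1 [ 0.4708 -0.2596  0.191 ] open0.0878 F [0.4 0.2 0.6] g0.0
grab t3.0 [ 0.4708 -0.2589  0.1905] open0.0324 F [ 1.2 -0.1 -0.1] g15.0
lift t3.6 [ 0.4707 -0.2589  0.2747] open0.0324 F [-0.4  0.6 -1.2] g15.0
over t4.7 [0.5973 0.0089 0.2749] open0.0322 F [ 0.5 -0.5 -0.1] g15.0
(560, 480, 3) (560, 300, 3)
```

View pics/a.png

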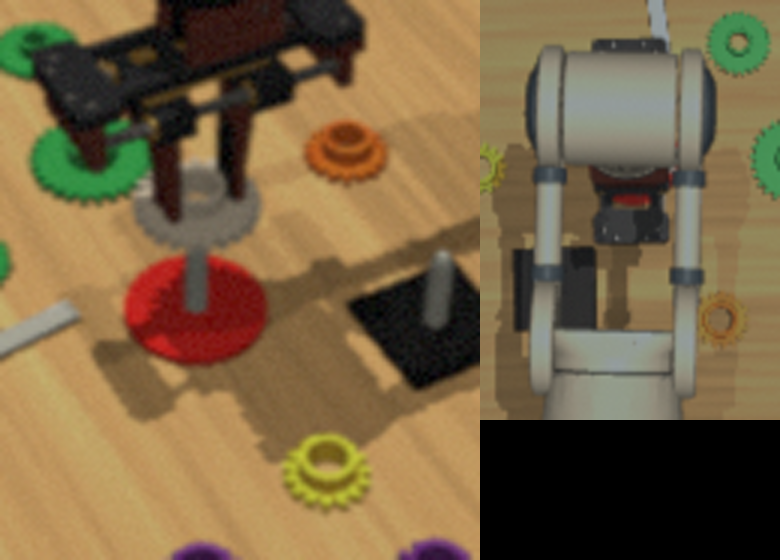

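The scene crop shows white held level between the fingers, disc centre about (197,207) in the crop, over the red stand's post tip at (197,245). The top view is blocked by the arm. I'll check by comparing the projected expectation with the picture.

```bash
python3 - <<'E'
import pickle,numpy as np
from geo import *
S=pickle.load(open("scene_a.pkl","rb"))
c=lambda X:((proj(S,np.array(X))-[280,180]+.5)*4).round(1)
x,y=.5973,.0089
for n,X in dict(disc=(x,y,.091),hubtop=(x,y,.1044),tips_p=(x+.0175,y,.093),tips_m=(x-.0175,y,.093),posttip=(.5975,.0099,.064),yp10=(x,y+.01,.091),xp10=(x+.01,y,.091),
  e1=(x+.038,y,.091),e2=(x-.038,y,.091),e3=(x,y+.038,.091),e4=(x,y-.038,.091)).items(): print(n,c(X))
E
```

```text
disc [195.4 201.4]
hubtop [195.5 184.7]
tips_p [168.9 208.4]
tips_m [221.7 189.5]
posttip [195.7 235.4]
yp10 [203.3 211.8]
xp10 [180.3 206.8]
e1 [137.6 222.1]
e2 [252.  181.1]
e3 [226.1 241.6]
e4 [166.  162.9]
```

The disc, the post tip and the camera bias all agree to within 1–2 mm, so I'll lower it.

```bash
python3 - <<'E'
from job import *
if place("round",0):
    pick("green"); over("square"); pics("b"); cv2.imwrite("pics/b.png",crop("scene","b",300,170,440,310,4))
else: pics("b"); cv2.imwrite("pics/b.png",crop("scene","b",280,180,420,320,4))
E
```

```text
down t6.2 [0.5974 0.0099 0.1999] open0.0323 F [-0.9 -0.1 -1.4] g15.0
released t7.6 [0.5979 0.0099 0.242 ] open0.0877 F [-0.8 -1.  -0.6] g0.0
at green t8.8 [ 0.5952 -0.1418  0.1907] open0.0879 F [0.2 0.  0.5] g0.0
grab t9.7 [ 0.595  -0.1428  0.1905] open0.0332 F [ 0.9 -0.3 -0.4] g15.0
lift t10.2 [ 0.5949 -0.1428  0.2747] open0.0335 F [-0.5  1.1 -0.7] g15.0
over t11.2 [0.4746 0.0877 0.2752] open0.0336 F [-0.3  0.1 -1.1] g15.0
```

View pics/b.png

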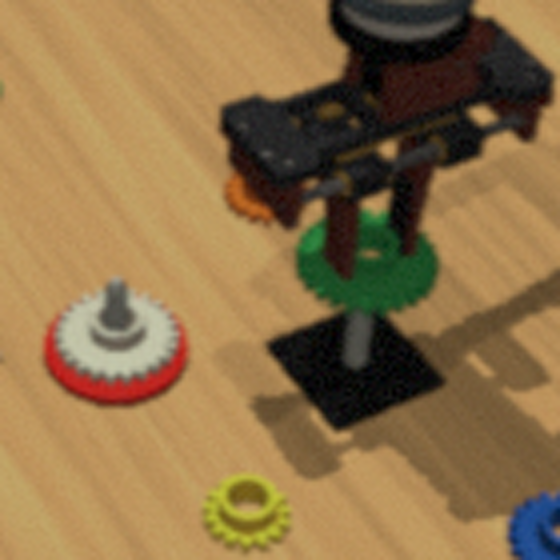

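White at (117,325) is flat on the red base and threaded, hub up. Green at (367,262) is level over the square stand's post at (357,340). I'll continue with green, then blue.

```bash
python3 - <<'E'
from job import *
ok=place("square",0)
if ok: pick("blue"); over("square")
pics("c"); cv2.imwrite("pics/c.png",crop("scene","c",300,170,440,310,4))
E
```

```text
down t12.8 [0.4742 0.0883 0.2   ] open0.0337 F [1.  1.  0.7] g15.0
released t14.1 [0.4746 0.0884 0.2417] open0.0877 F [ 0.8  0.5 -1. ] g0.0
at blue t15.4 [0.4429 0.2555 0.1908] open0.0880 F [0.6 0.3 0.4] g0.0
grab t16.2 [0.4425 0.2563 0.1905] open0.0337 F [-0.6  0.6 -0.4] g15.0
lift t16.8 [0.4424 0.2562 0.2746] open0.0332 F [-0.5  0.1 -0.2] g15.0
over t17.5 [0.474  0.0887 0.2743] open0.0332 F [-0.6 -0.5 -0.6] g15.0
```

View pics/c.png

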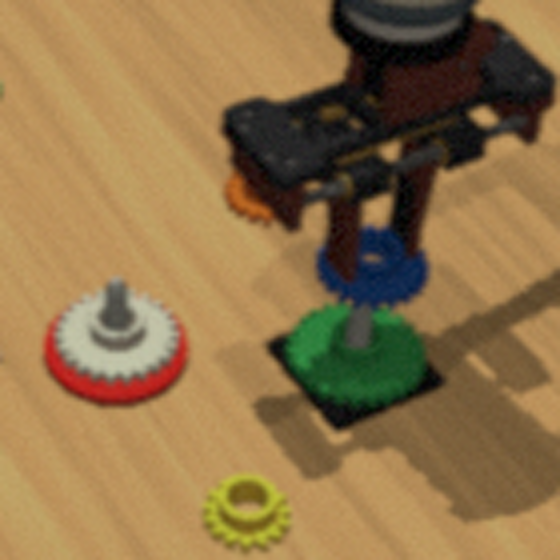

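Green is seated flat at (357,352). Blue at (373,266) sits a few px right of where green was held, so I'll quantify that before lowering.

```bash
python3 - <<'E'
import pickle,numpy as np,cv2
from geo import *
for tag,lo,hi,box in(("b",(50,90,30),(80,255,255),(370,215,415,250)),("c",(100,120,30),(125,255,255),(370,215,415,250))):
    S=pickle.load(open(f"scene_{tag}.pkl","rb")); m=cv2.inRange(cv2.cvtColor(S["frame"],cv2.COLOR_RGB2HSV),lo,hi)
    k=np.zeros_like(m); k[box[1]:box[3],box[0]:box[2]]=255; p=cv2.findNonZero(m&k)
    x,y,w,h=cv2.boundingRect(p); c=np.array([x+w/2-.5,y+h/2-.5]); e=proj(S,np.array([.4742,.0883,.0915]))
    J=np.array([proj(S,np.array([.4842,.0883,.0915]))-e,proj(S,np.array([.4742,.0983,.0915]))-e]).T/10
    tip=np.array([(515.5)/3.8-.5+255,281.5/3.8-.5+170]); bias=tip-proj(S,np.array([.4742,.0883,.064]))
    print(tag,(x,y,w,h),c-e,"post bias",bias,"offset mm",np.linalg.solve(J,c-e-bias))
E
```

```text
b (375, 223, 34, 27) [0.51977955 2.32787504] post bias [0.23523369 1.53145065] offset mm [0.87115925 2.5515487 ]
c (380, 227, 26, 20) [1.51977955 2.82787504] post bias [0.23523369 1.53145065] offset mm [-0.27169133  5.03182808]
```

Blue sits about 3–5 mm towards +y compared with the post. I'll correct by −3.5 mm in y for the placing.

```bash
python3 - <<'E'
from job import *
ok=place("square",1,(0,-.0035))
if ok: pick("yellow"); over("square",.1)
pics("d"); cv2.imwrite("pics/d.png",crop("scene","d",300,170,440,310,4))
E
```

```text
down t18.6 [0.4741 0.0848 0.2199] open0.0337 F [0.1 0.6 0.8] g15.0
released t19.8 [0.4747 0.0849 0.2448] open0.0881 F [ 0.2  1.1 -0.4] g0.0
at yellow t20.9 [0.5915 0.1578 0.1911] open0.0880 F [0.9 0.1 0.3] g0.0
grab t21.8 [0.5918 0.1582 0.1905] open0.0331 F [ 0.5 -0.1  0.2] g15.0
lift t22.4 [0.5917 0.1582 0.2747] open0.0332 F [-0.4  0.3 -0.6] g15.0
over t23.0 [0.4741 0.0883 0.2892] open0.0331 F [-0.4  0.6  0. ] g15.0
```

View pics/d.png

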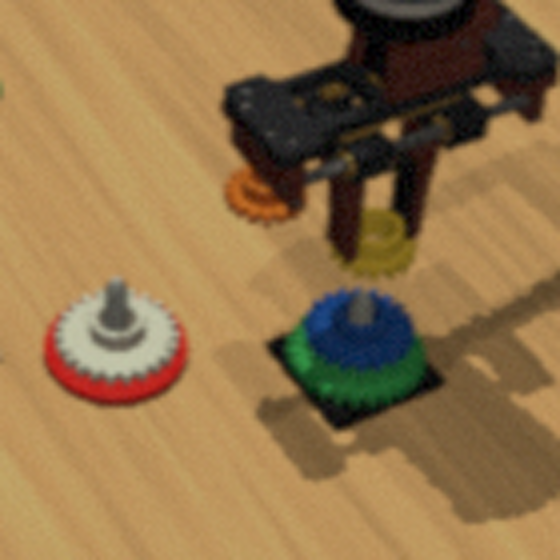

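Blue is seated on green at (361,325), threaded on the post. Yellow is held with its disc right edge at 412 and bottom at 277. I'll check its offset the same way.

```bash
python3 - <<'E'
import pickle,numpy as np,cv2
from geo import *
S=pickle.load(open("scene_d.pkl","rb")); m=cv2.inRange(cv2.cvtColor(S["frame"],cv2.COLOR_RGB2HSV),(24,150,60),(34,255,255))
k=np.zeros_like(m); k[215:242,376:410]=255; x,y,w,h=cv2.boundingRect(cv2.findNonZero(m&k)); print(x,y,w,h)
z=.1065-.0035  # disc mid height
th=np.linspace(0,6.283,90)
pred=lambda dx,dy:np.array([proj(S,np.array([.4741+dx+.025*np.cos(t),.0883+dy+.025*np.sin(t),zz])) for t in th for zz in(.1,.107)])+[.24,1.53]
for d in((0,0),(0,.002),(0,.004),(0,.006),(.002,.004),(-.002,.004)):
    p=pred(*d); print(d,"left %.1f right %.1f bottom %.1f"%(p[:,0].min(),p[:,0].max(),p[:,1].max()))
print("seen right",x+w-.5,"bottom",y+h-.5,"left",x-.5)
E
```

```text
394 226 5 6
(0, 0) left 380.8 right 402.8 bottom 240.1
(0, 0.002) left 381.2 right 403.3 bottom 240.6
(0, 0.004) left 381.7 right 403.8 bottom 241.2
(0, 0.006) left 382.1 right 404.2 bottom 241.7
(0.002, 0.004) left 380.9 right 403.0 bottom 241.5
(-0.002, 0.004) left 382.4 right 404.5 bottom 240.9
seen right 398.5 bottom 231.5 left 393.5
```

By eye, yellow's edges (left 383, right 403, bottom 239) match zero offset to within about 1–2 mm. I'll place it, then do orange.

```bash
python3 - <<'E'
from job import *
x,y=ST["square"]; r.servo_line([x,y,H+.075]); 
ok=place("square",2)
if ok: x,y=ST["square"]; r.servo_line([x,y,H+.11]); pick("orange"); over("round")
pics("e"); cv2.imwrite("pics/e.png",crop("scene","e",300,170,440,310,4))
E
```

```text
down t24.0 [0.4741 0.0883 0.2398] open0.0327 F [ 0.2 -0.   0.5] g15.0
released t25.2 [0.4747 0.0884 0.2648] open0.0879 F [-0.7 -0.4 -0.8] g0.0
at orange t26.9 [ 0.4419 -0.0702  0.1911] open0.0881 F [0.1 0.5 0.9] g0.0
grab t27.7 [ 0.4415 -0.0709  0.1905] open0.0343 F [-0.4 -1.   0.5] g15.0
lift t28.3 [ 0.4414 -0.0709  0.2746] open0.0342 F [ 0.4  0.1 -0.3] g15.0
over t29.1 [0.5968 0.0096 0.2738] open0.0339 F [-0.2 -0.5  0.1] g15.0
```

View pics/e.png

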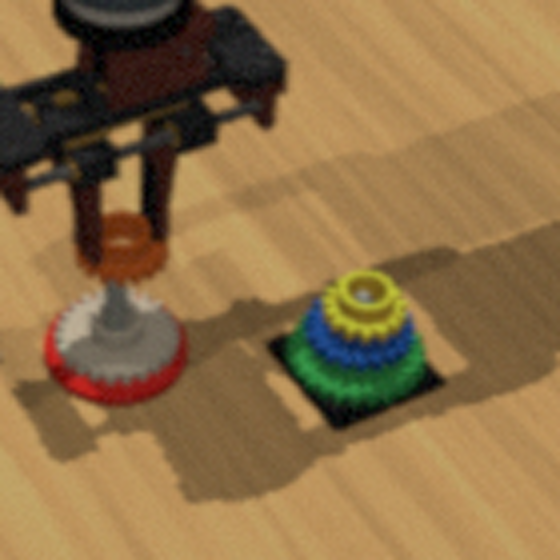

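The square kit is complete, with yellow on top at (365,300), all threaded and flat. Orange at (122,250) hangs over the post at (117,300), so I'll place it and retreat.

```bash
python3 - <<'E'
from job import *
ok=place("round",1,(0,-.0015))
if ok: x,y=ST["round"]; r.servo_line([x,y,.36]); r.reach([.45,-.25,.4],O); r.wait(.3)
pics("f"); a=crop("scene","f",290,200,430,310,4); b=crop("top","f",260,190,350,300,4)[:, :240*1]
cv2.imwrite("pics/f.png",np.hstack([a,b])); say("end")
E
```

```text
down t30.1 [0.5974 0.0084 0.2197] open0.0339 F [-0.2 -0.4  0.2] g15.0
released t31.3 [0.598  0.0084 0.2451] open0.0876 F [ 0.6 -1.1  0.4] g0.0
end t33.8 [ 0.4503 -0.2496  0.3999] open0.0876 F [0.2 0.1 0.4] g0.0
```

View pics/f.png

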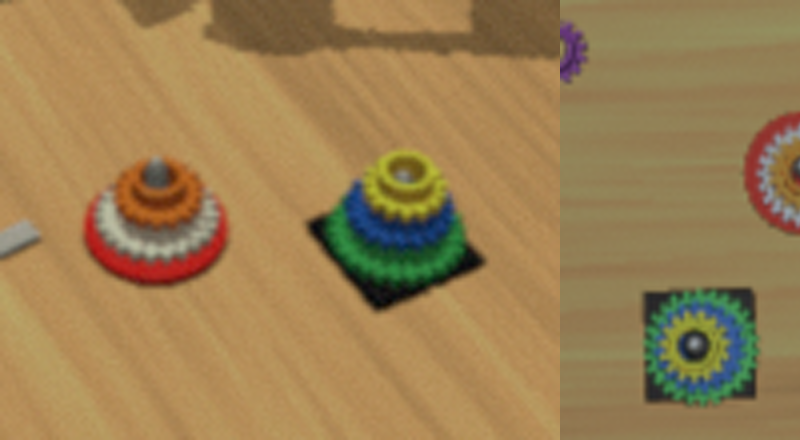

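View pics/scene_f.png

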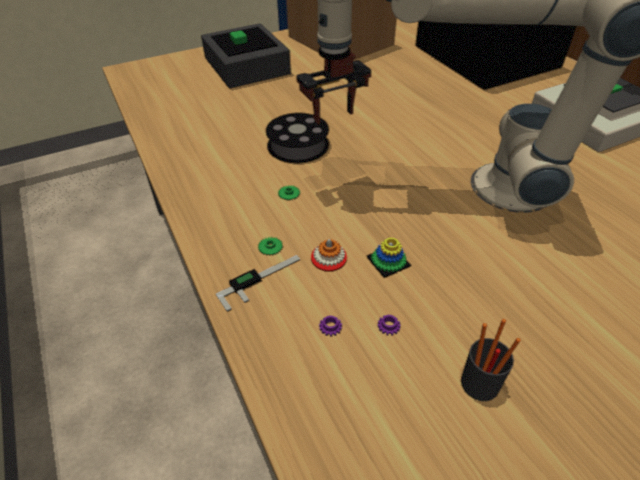

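Both stacks are complete, flat and threaded: orange on white at (329,252), and yellow, blue and green at (389,255). The spool, pen cup, calipers and look-alikes are where they were at the start.

```bash
python3 -c "
from station import r
print(r.hand_in())"
```

```text
the job is handed in; nothing more can be done
None
```

I packed both kits as asked and handed the job in at about 34 s: green, blue and yellow on the square stand, white and orange on the round one, all threaded and flat in the last pictures, with the spool, pen cup and calipers left where they were.

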